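# Bleed the wide clay extruder

## Robot

A 6-joint arm with a two-finger parallel gripper is mounted at the origin on the work surface. World frame = base frame: x ahead of the robot, y to its left, z up, the work surface at z = 0. Lengths are in m, angles in rad, forces in N, time in s.
With the tool pointing down it reaches from about 0.25 to 0.85 m from the base axis. Payload 12.5 kg.
Tool frame: the origin (TCP) lies between the finger pads, 19 mm behind the fingertips; this is the grasp point; z points along the fingers, y is the line along which they close (so a half turn about z gives the same grasp; the last joint's range is limited). The gripper opens to 93 mm and grips with 3 to 60 N. Pads are 15 mm wide; open, the fingers measure 128 mm over their backs; the gripper's body (75 mm by 188 mm) begins 65 mm behind the grasp point.
Start: joints at [-0.085, 0.351, 1.652, -0, 1.139, -0.085], TCP at [0.55, 0, 0.237] pointing down, gripper open.
Joint ranges: [-2.75, 2.75], [-0.79, 2.1], [0.01, 2.65], [-1.57, 4.71], [0.07, 3.14], [-2.87, 2.87]. Speed limits (rad/s): [2.22, 2.22, 2.79, 3.14, 3.14, 3.14].

## Interface

Orientations are given as a rotation vector (axis times angle).
In Python, from station import robot, eyes gives the robot as it stands. The module is installed in compiled form; this text tells all that it offers.
- The arm moves only by the tool servo_tool, never from a script. Its argument "commands" is a list of rows, each a list of 3 entries, a list of its own where there are three numbers: the shift along the world's x, y, z in units of 40 mm (1.0 is 40 mm), then the turn, a rotation vector about the world's x, y, z in units of 5 degrees (1.0 is 5 degrees), then the closure, from -1 (fully open) to 1 (shut). In form: [[[tx, ty, tz], [ax, ay, az], grip], ...]. A call has 1 to 5 rows; each row shifts and turns the commanded pose from where the row before left it; what a row does not reach is not made up. A row lasts 1/10 s, in which the tool goes at most 50 mm and 8.59 degrees, less where a joint would pass 70% of its speed; a pose out of reach is approached as far as the arm can. A call is refused whole if a number of a shift passes 1 or a number of a turn 1, either way. A call with a gripper value outside its range is refused whole. The fingers move at their own pace and stop on an object; "grip_force" is the grip in N (left out, the last holds). Time passes only in rows, so rows that do not move let the fingers close. It gives the time, the measured TCP pose, the force, the opening and the grip force at its end, in the units of the state.
- robot.observe(): the state, without advancing time (a new reading comes with each control period).
- eyes.camera(name): name is "scene" or "side" or "wrist"; returns the picture (480x640x3 uint8, red, green, blue); there is no depth.
- eyes.camera_params(name): a dict with "fx", "fy", "cx", "cy" (pixels), "distortion" ([k1, k2, p1, p2, k3] as OpenCV has them; the pictures are not rectified), "R" (3x3) and "t" (3): a world point X has camera coordinates R X + t. Camera axes: x right, y down, z forward; pixel columns grow to the right and rows downward; lengths in m; the calibration is good to about 2 mm. A picture is of the moment at which its call begins: read the wrist's pose just before it. camera_params takes no time and is no camera call; for the wrist camera it gives the pose at the moment of the call.
- robot.job_done(): hands the job in; it is judged then, once.
The state is a dict: "time": time; "joints": joint angles; "dq": joint speeds; "joint_efforts": joint torques, N m; "tcp_pos": TCP position; "orientation": TCP orientation; "force": force on the tool from outside, world axes, zero at the start; "ft_torque": the same for the moment, N m; "opening": finger opening in m; "grasp_force": force on a finger pad.
Only numpy, scipy, OpenCV 4.12 (cv2) and the standard library are available. Lean on these libraries where they do the work, as an engineer would, in place of code of your own. Each camera call takes 0.05 s, during which the arm holds its last target. There are 200 camera calls.

## Task

Screw the knurled cap of the wider clay extruder down (clockwise from above) until it bottoms out on its shoulder, then back it off a quarter turn so that trapped air can escape, and keep hold of the cap there: the job ends while the fingers still grip the cap and hold it still. Leave the slim extruder's cap screwed home as it is, and do not disturb the other things on the table.

Things in the scene. Friction and masses are not known exactly. Their poses are not given: they have to be found in the camera images.
- wide: the wider clay extruder: upright aluminium barrel 46 mm across on a grey 100 mm square foot bolted to the table. Origin: middle of the foot's underside, on the barrel's axis; z up. The shoulder (52 mm across) on which the cap bottoms out is 125 mm above the table; a small index bar just under it marks the barrel's +x side. Grey collar at the foot: 66 mm across, up to 34 mm height.
- wide_turn (a joint): turn of the wide extruder's cap on its thread, rad: 0 = bottomed out (hard stop), growing as it is unscrewed, counter-clockwise from above, up to a stop at 4.2; a quarter turn is 1.57. It starts already on the thread, 2.1 to 3.4 rad from home. It needs about 0.12 N m to turn and stays where it is left.
- wide_cap: the wide extruder's cap: round, knurled, aluminium, 58 mm across, 36 mm high, upright, free all round. Origin: centre of its underside, 125 mm above the table when bottomed out, rising 8 mm per turn unscrewed (1.27 mm/rad). A dark rib 4 mm high on its top runs from the middle to the rim along the cap's own +x; bottomed out, it points the same way as the index bar (barrel's +x).
- wide_grip (a point): point on the cap's axis at half its height (18 mm above its underside, 18 mm below its flat top): where to grip. At the end the gripper's TCP should be within about 15 mm of it, level with it or a little above.
- slim: the slim clay extruder, to be left alone: same build, barrel 30 mm across, foot 100 mm square, 105 mm from table to shoulder, cap 40 mm across and 30 mm high on top (139 mm over all with its rib). Origin: middle of the foot's underside.
- slim_turn (a joint): turn of the slim extruder's cap, rad: 0 = bottomed out, as it stands and must stay.
- cup: bystander: small open white plastic cup, 66 mm across, 45 mm high, loose on the table
- bowl: bystander: open white plastic bowl, 130 mm across, 50 mm high, loose on the table
- jar: bystander: closed white jar with a black cap, 56 mm across, 75 mm high, loose on the table
- die: bystander: flat brass ring (spare extruder die), 44 mm across, 6 mm thick, loose on the table
- bisque: bystander: open terracotta cup, 80 mm across, 70 mm high, loose on the table
- spatula: bystander: modelling spatula lying flat, 200 mm long, loose on the table
- brush: bystander: brush lying flat, 180 mm long, loose on the table
Things that resemble listed ones, but are neither listed nor needed, are in the scene too. What is shaped like the wide but purple or red is not meant.

How it is judged:
On the way:
1. the wide extruder's cap is screwed down until it bottoms out (value of joint wide_turn below 0.06 rad), for 0.1 s.
At the end, for the whole second after the job is handed in: After bottoming out (within 0.06 rad) the wide cap stands 1.57 rad (within 0.35) off its stop, still (under 0.1 rad/s), held by the fingers with over 3 N, the TCP within 20 mm sideways and 35 mm in all of the cap's middle. The slim cap is still home (within 0.2 rad) (value of joint wide_turn between 1.22 and 1.92 rad and velocity of joint wide_turn between -0.1 and 0.1 rad/s and contact force between the fingers and wide_cap above 3 N and horizontal distance between the grasp point and wide_grip below 0.02 m and distance between the grasp point and wide_grip below 0.035 m and value of joint slim_turn below 0.2 rad); the arm keeps its last pose, push and grip.
It fails at once if the slim extruder's cap is unscrewed (value of joint slim_turn above 0.2 rad).
It fails at once if a bystander is pushed more than 40 mm from its place (distance of any of cup, bowl, jar, die, bisque, spatula, brush from where it was at the start of the episode above 0.04 m).
It also fails if it takes over 64 s, if anything falls off the work surface, if the arm or the gripper's body presses on something with over 40 N, if the wrist force passes 120 N, or if a joint passes its speed limit or range.

## Working session

There is one attempt and no reset: what is moved stays moved. The work goes in short steps, Python scripts to look and compute and a tool call to move; the robot and the scene stay as the last step left them, time stands still between calls to the robot, and variables do not carry over. Pictures are saved under pics/ and viewed, at most 10 in all, crops included, and the job is handed in when it is done.

Besides the shell and the picture viewer there is one more tool, called after ">>>" by a JSON object that holds its "fn" and its "kwargs", one argument or row to a line. servo_tool: Moves the arm, as the interface text tells. Its arguments: {"type":"object","properties":{"commands":{"type":"array","items":{"type":"array"}},"grip_force":{"type":"number"}},"required":["commands"]}

```bash
mkdir -p pics; python3 - <<'E'
from station import robot, eyes
import cv2, numpy as np
s=robot.observe(); print(s)
for n in ["scene","side"]:
    p=eyes.camera_params(n); print(n,{k:np.round(v,4).tolist() for k,v in p.items()})
    cv2.imwrite(f"pics/{n}0.png",eyes.camera(n)[:,:,::-1])
E
```

```text
{'time': 0.0, 'joints': array([-8.45945801e-02,  3.51252599e-01,  1.65244814e+00, -1.12717102e-05,
        1.13906155e+00, -8.46012784e-02]), 'dq': array([ 0.00084285,  0.00085208,  0.00085147,  0.00115693, -0.0004587 ,
       -0.00022768]), 'joint_efforts': array([ 1.41757551e-03, -4.97321892e+01, -2.85254824e+01,  6.99741254e-02,
        2.57699919e-02, -1.73020858e-04]), 'tcp_pos': array([5.49674291e-01, 5.35169120e-05, 2.36883304e-01]), 'orientation': array([-2.22080115e+00, -2.22082651e+00,  1.19666991e-03]), 'force': array([-0.05375578, -0.33690813,  0.07883998]), 'ft_torque': array([ 0.00517021, -0.03170593,  0.02531615]), 'grasp_force': 0.0, 'opening': 0.09316611240637748}
scene {'fx': 472.7623, 'fy': 472.7623, 'cx': 313.0332, 'cy': 241.5638, 'distortion': [-0.0225, 0.0, 0.0, 0.0, 0.0], 'R': [[-0.4716, 0.8818, 0.0046], [0.7532, 0.4055, -0.5179], [-0.4585, -0.2407, -0.8554]], 't': [0.2266, -0.3265, 1.3451]}
side {'fx': 514.6706, 'fy': 514.6706, 'cx': 325.2682, 'cy': 241.7635, 'distortion': [0.0055, 0.0, 0.0, 0.0, 0.0], 'R': [[0.8538, -0.5205, -0.0085], [-0.3396, -0.5445, -0.7669], [0.3946, 0.6577, -0.6417]], 't': [-0.4435, 0.258, 1.0786]}
```

View pics/scene0.png

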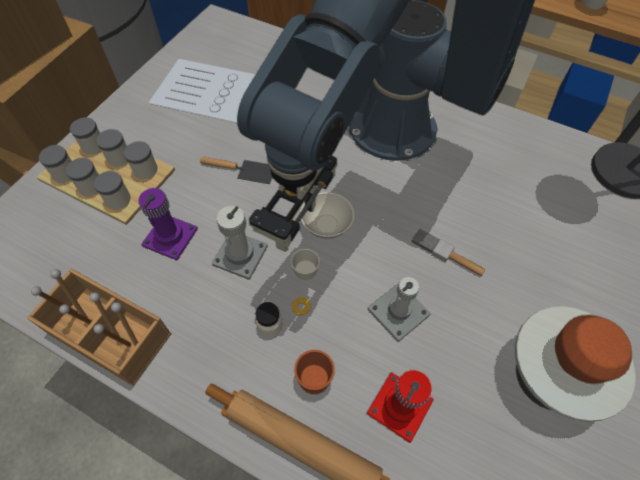

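View pics/side0.png

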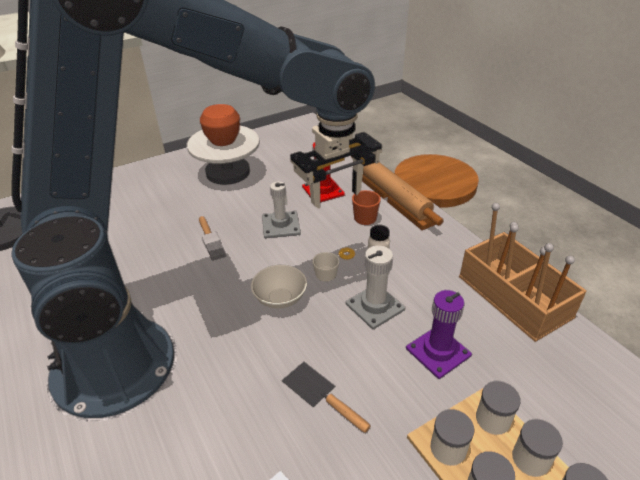

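Scene view: the wide extruder's cap is at about (231,218) with its foot at (240,255). In the side view the cap is at (378,257) and the foot at (376,306). The slim extruder (scene (405,290)), the purple one and the red one stand apart from it. Next I'll zoom in on both caps.

```bash
cat > h.py <<'E'
from station import robot, eyes
import cv2, numpy as np
def ray(n,uv,p=None):
    p=p or eyes.camera_params(n); R=np.array(p["R"]);t=np.array(p["t"])
    K=np.array([[p["fx"],0,p["cx"]],[0,p["fy"],p["cy"]],[0,0,1]])
    q=cv2.undistortPoints(np.array([[uv]],float),K,np.array(p["distortion"]))[0,0]
    return -R.T@t, R.T@np.array([q[0],q[1],1])
def onz(n,uv,z,p=None):
    o,d=ray(n,uv,p); return o+d*(z-o[2])/d[2]
def proj(n,X,p=None):
    p=p or eyes.camera_params(n); K=np.array([[p["fx"],0,p["cx"]],[0,p["fy"],p["cy"]],[0,0,1]])
    return cv2.projectPoints(np.array([X],float),cv2.Rodrigues(np.array(p["R"]))[0],np.array(p["t"]),K,np.array(p["distortion"]))[0][0,0]
E
python3 - <<'E'
from h import *
a=cv2.imread("pics/scene0.png")[195:285,200:280]; b=cv2.imread("pics/side0.png")[240:330,335:415]
c=np.hstack([cv2.resize(a,None,fx=5,fy=5,interpolation=cv2.INTER_CUBIC),cv2.resize(b,None,fx=5,fy=5,interpolation=cv2.INTER_CUBIC)])
cv2.imwrite("pics/crop.png",c)
for n,c,f in (("scene",(231,213),(240,256)),("side",(378,254),(376,306))):
    print(n,onz(n,c,.164),onz(n,f,.006))
E
```

```text
scene [ 0.55169756 -0.1576574   0.164     ] [ 0.56430457 -0.15107284  0.006     ]
side [ 0.55874009 -0.15342288  0.164     ] [ 0.56097148 -0.1578223   0.006     ]
```

View pics/crop.png

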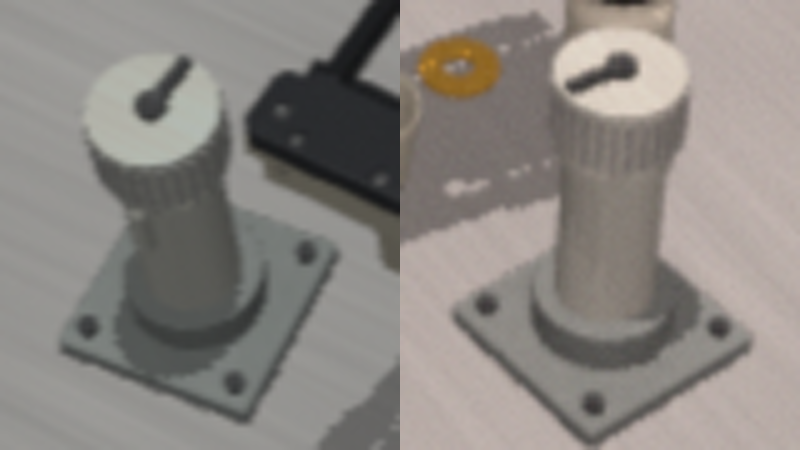

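The crop shows the wide cap's top disc centred at scene (230.1,216.6) and side (379.3,254.4). The rib tip is at scene (237.4,207.4) and side (349.5,257.4). A hint of the index bar appears at scene about (229,242).

```bash
python3 - <<'E'
from h import *
C1,C2=(230.1,216.6),(379.3,254.4)
(o1,d1),(o2,d2)=ray("scene",C1),ray("side",C2)
A=np.c_[d1,-d2]; k=np.linalg.lstsq(A,o2-o1,rcond=None)[0]
print("tri",o1+d1*k[0],o2+d2*k[1])
for z in (.164,):
    print(onz("scene",C1,z),onz("side",C2,z))
f=lambda x,y:(200+x/5,195+y/5); g=lambda x,y:(335+(x-400)/5,240+y/5)
for n,a,b in (("scene",f(151,105),f(188,60)),("side",g(622,66),g(570,87))):
    v=onz(n,b,.168)-onz(n,a,.168); print("rib",n,v,np.degrees(np.arctan2(v[1],v[0])))
# foot corners
for n,cs in (("scene",[f(62,345),f(247,415),f(338,252)]),("side",[g(453,312),g(590,440),g(752,342)])):
    P=[onz(n,c,.008) for c in cs]; print("foot",n,np.round(P,4).tolist(),"ctr",(P[0]+P[2])/2,
      [np.degrees(np.arctan2(*(P[i+1]-P[i])[1::-1])).round(1) for i in (0,1)],[np.linalg.norm(P[i+1]-P[i]).round(4) for i in (0,1)])
v=onz("scene",f(145,232),.12); print("bar?",v)
E
```

```text
tri [ 0.55993114 -0.15459207  0.16340239] [ 0.56079036 -0.15534425  0.16335001]
[ 0.56023075 -0.15429144  0.164     ] [ 0.56032271 -0.15592371  0.164     ]
rib scene [-0.02654686  0.00108477  0.        ] 177.66005466099702
rib side [-0.02634753  0.00067099  0.        ] 178.54117642433815
foot scene [[0.6139, -0.1954, 0.008], [0.6039, -0.0998, 0.008], [0.5093, -0.1079, 0.008]] ctr [ 0.56156234 -0.15165175  0.008     ] [np.float64(96.0), np.float64(-175.1)] [np.float64(0.0962), np.float64(0.0949)]
foot side [[0.5063, -0.1127, 0.008], [0.5156, -0.2095, 0.008], [0.6128, -0.2009, 0.008]] ctr [ 0.55954701 -0.15683584  0.008     ] [np.float64(-84.6), np.float64(5.0)] [np.float64(0.0972), np.float64(0.0976)]
bar? [ 0.5927237  -0.14333333  0.12      ]
```

Both views agree. The cap axis is at about (0.560, −0.155), with the top near 0.164. The rib points to 178° and the foot (bar) to about 5°, so the turn is about 3.0 rad, within 2.1–3.4. I'll move above the cap and pre-turn counter-clockwise, so that one grip covers the whole stroke.

>>> {"fn": "servo_tool", "kwargs": {
  "commands": [
    [[0.053,-0.775,0],[0,0,1],-1],
    [[0.053,-0.775,0],[0,0,1],-1],
    [[0.053,-0.775,0],[0,0,1],-1],
    [[0.053,-0.775,0],[0,0,1],-1],
    [[0.053,-0.775,0],[0,0,1],-1]
  ],
  "grip_force": 25
}}

```text
time: 0.6
tcp_pos: [0.5604, -0.1562, 0.2372]
orientation: [-1.683, -2.652, 0.0]
force: [0.2, -0.0, -0.8]
opening: 0.093
grasp_force: 0.0
```

>>> {"fn": "servo_tool", "kwargs": {
  "commands": [
    [[0,0,0],[0,0,1],-1],
    [[0,0,0],[0,0,1],-1],
    [[0,0,0],[0,0,1],-1],
    [[0,0,0],[0,0,1],-1],
    [[0,0,0],[0,0,1],-1]
  ]
}}

```text
time: 1.1
tcp_pos: [0.5604, -0.1549, 0.2371]
orientation: [-1.069, -2.953, -0.0]
force: [-1.0, 0.6, 0.2]
opening: 0.093
grasp_force: 0.0
```

>>> {"fn": "servo_tool", "kwargs": {
  "commands": [
    [[0,0,0],[0,0,1],-1],
    [[0,0,0],[0,0,1],-1],
    [[0,0,0],[0,0,1],-1],
    [[0,0,0],[0,0,1],-1],
    [[0,0,0],[0,0,1],-1]
  ]
}}

```text
time: 1.6
tcp_pos: [0.5604, -0.1549, 0.2371]
orientation: [-0.404, -3.115, -0.0]
force: [-1.1, -0.3, 0.3]
opening: 0.0935
grasp_force: 0.0
```

>>> {"fn": "servo_tool", "kwargs": {
  "commands": [
    [[0,0,0],[0,0,1],-1],
    [[0,0,0],[0,0,1],-1],
    [[0,0,0],[0,0,0],-1],
    [[0,0,0],[0,0,0],-1],
    [[0,0,0],[0,0,0],-1]
  ]
}}

```text
time: 2.1
tcp_pos: [0.5605, -0.1549, 0.2373]
orientation: [-0.14, -3.138, -0.0]
force: [0.1, -0.6, -0.8]
opening: 0.0928
grasp_force: 0.0
```

```bash
python3 - <<'E'
from h import *
s=robot.observe(); print(s["time"],s["joints"],s["tcp_pos"],s["orientation"])
p=eyes.camera_params("wrist"); im=eyes.camera("wrist")
cv2.imwrite("pics/wrist1.png",im[:,:,::-1])
print(proj("wrist",[.5603,-.155,.164],p))
print("purple",onz("side",(447,300),.16), onz("scene",(152,198),.16))
E
```

```text
2.1 [-3.49735037e-01  4.08122821e-01  1.56762958e+00 -1.15343140e-06
  1.16605509e+00 -1.83131248e+00] [ 0.56054305 -0.15494985  0.23732791] [-1.40088354e-01 -3.13826229e+00 -9.97832811e-05]
[324.11335751 260.64945859]
purple [ 0.59550328 -0.32952229  0.16      ] [ 0.59736774 -0.33109259  0.16      ]
```

View pics/wrist1.png

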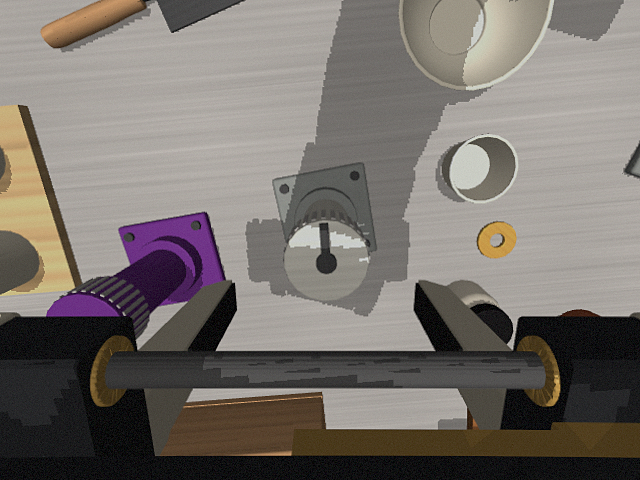

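In the wrist view, the cap's top disc centre is at about (326,260) against a predicted (324,260.6), so the position is confirmed to about 1 mm. The rib points up the image (world −x). The path is clear and purple is 178 mm away. Now I'll descend and grip.

>>> {"fn": "servo_tool", "kwargs": {
  "commands": [
    [[0,0,-0.5],[0,0,0],-1],
    [[0,0,-0.5],[0,0,0],-1],
    [[0,0,-0.5],[0,0,0],-1],
    [[0,0,-0.4],[0,0,0],-1],
    [[0,0,-0.28],[0,0,0],-1]
  ]
}}

```text
time: 2.65
tcp_pos: [0.5603, -0.1549, 0.1491]
orientation: [-0.138, -3.138, -0.0]
force: [0.2, -0.3, -0.5]
opening: 0.0929
grasp_force: 0.0
```

>>> {"fn": "servo_tool", "kwargs": {
  "commands": [
    [[0,0,0],[0,0,0],1],
    [[0,0,0],[0,0,0],1],
    [[0,0,0],[0,0,0],1],
    [[0,0,0],[0,0,0],1],
    [[0,0,0],[0,0,0],1]
  ],
  "grip_force": 25
}}

```text
time: 3.15
tcp_pos: [0.5608, -0.1546, 0.1508]
orientation: [0.138, 3.138, 0.001]
force: [2.3, 20.9, 7.2]
opening: 0.058
grasp_force: 17.3
```

>>> {"fn": "servo_tool", "kwargs": {
  "commands": [
    [[0,0.01,0],[0,0,0],1],
    [[0,0,0],[0,0,0],1],
    [[0,0,0],[0,0,0],1]
  ]
}}

```text
time: 3.45
tcp_pos: [0.5609, -0.1543, 0.1508]
orientation: [0.137, 3.138, 0.0]
force: [0.1, 4.3, 4.7]
opening: 0.0578
grasp_force: 25.0
```

Centred and gripped at 25 N. Now I'll screw down, lowering with the thread.

>>> {"fn": "servo_tool", "kwargs": {
  "commands": [
    [[0,0,-0.003],[0,0,-1],1],
    [[0,0,-0.003],[0,0,-1],1],
    [[0,0,-0.003],[0,0,-1],1],
    [[0,0,-0.003],[0,0,-1],1],
    [[0,0,-0.003],[0,0,-1],1]
  ]
}}

```text
time: 3.95
tcp_pos: [0.5608, -0.1546, 0.1502]
orientation: [0.818, 3.033, -0.0]
force: [-0.7, 2.9, 6.8]
opening: 0.0577
grasp_force: 25.0
```

```bash
python3 - <<'E'
from h import *
s=robot.observe(); print(s["joints"][5],s["force"],s["ft_torque"],s["grasp_force"])
im=eyes.camera("wrist")
cv2.imwrite("pics/wrist2.png",im[:,:,::-1])
E
```

```text
-1.3928362843524702 [-0.70794976  2.85778728  6.8177897 ] [0.3866936  0.19373987 0.14602183] 24.996568858623505
```

View pics/wrist2.png

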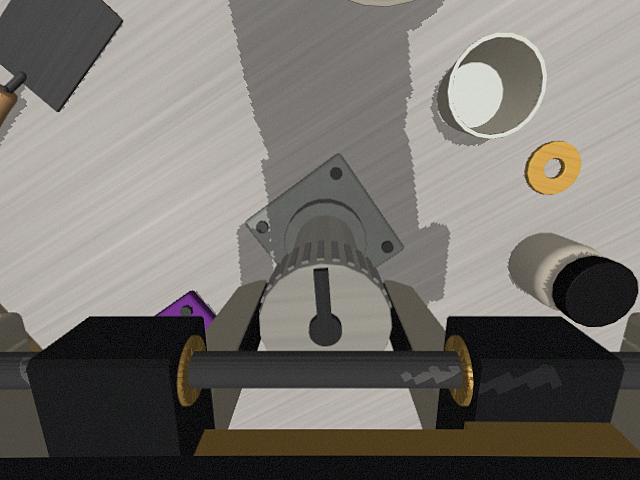

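The rib still runs up the wrist picture, from (325,328) to (321,268), so the cap turned with the gripper. The turning torque is about 0.15 N m. I'll carry on.

>>> {"fn": "servo_tool", "kwargs": {
  "commands": [
    [[0,0,-0.003],[0,0,-1],1],
    [[0,0,-0.003],[0,0,-1],1],
    [[0,0,-0.003],[0,0,-1],1],
    [[0,0,-0.003],[0,0,-1],1],
    [[0,0,-0.003],[0,0,-1],1]
  ]
}}

```text
time: 4.5
tcp_pos: [0.5606, -0.1548, 0.1497]
orientation: [1.455, 2.784, -0.001]
force: [-2.6, 2.0, 7.8]
opening: 0.0576
grasp_force: 25.0
```

>>> {"fn": "servo_tool", "kwargs": {
  "commands": [
    [[0,0,-0.003],[0,0,-1],1],
    [[0,0,-0.003],[0,0,-1],1],
    [[0,0,-0.003],[0,0,-1],1],
    [[0,0,-0.003],[0,0,-1],1],
    [[0,0,-0.003],[0,0,-1],1]
  ]
}}

```text
time: 5.0
tcp_pos: [0.5603, -0.1548, 0.1491]
orientation: [-2.023, -2.403, 0.001]
force: [-4.1, -0.1, 9.6]
opening: 0.0574
grasp_force: 25.0
```

>>> {"fn": "servo_tool", "kwargs": {
  "commands": [
    [[0,0,-0.003],[0,0,-1],1],
    [[0,0,-0.003],[0,0,-1],1],
    [[0,0,-0.003],[0,0,-1],1],
    [[0,0,-0.003],[0,0,-1],1],
    [[0,0,-0.003],[0,0,-1],1]
  ]
}}

```text
time: 5.5
tcp_pos: [0.56, -0.1548, 0.1485]
orientation: [-2.495, -1.908, 0.002]
force: [-6.5, 1.3, 10.7]
opening: 0.0577
grasp_force: 25.0
```

>>> {"fn": "servo_tool", "kwargs": {
  "commands": [
    [[0,0,-0.003],[0,0,-1],1],
    [[0,0,-0.003],[0,0,-1],1],
    [[0,0,-0.003],[0,0,-1],1],
    [[0,0,-0.003],[0,0,-1],1],
    [[0,0,-0.003],[0,0,-1],1]
  ]
}}

```text
time: 6.0
tcp_pos: [0.5598, -0.1546, 0.1479]
orientation: [-2.849, -1.323, 0.003]
force: [-7.4, 2.6, 11.8]
opening: 0.0578
grasp_force: 25.0
```

>>> {"fn": "servo_tool", "kwargs": {
  "commands": [
    [[0,0,-0.003],[0,0,-1],1],
    [[0,0,-0.003],[0,0,-1],1],
    [[0,0,-0.003],[0,0,-1],1],
    [[0,0,-0.003],[0,0,-1],1],
    [[0,0,0],[0,0,0],1]
  ]
}}

```text
time: 6.5
tcp_pos: [0.5597, -0.1545, 0.1474]
orientation: [-3.035, -0.808, 0.003]
force: [-8.3, 2.6, 12.6]
opening: 0.0575
grasp_force: 25.0
```

```bash
python3 - <<'E'
from h import *
s=robot.observe(); print(s["joints"][5],s["tcp_pos"],s["force"],s["ft_torque"],s["joint_efforts"],s["grasp_force"])
E
```

```text
0.7011838146801468 [ 0.55968348 -0.15447676  0.14743855] [-8.28111461  2.56361524 12.55418273] [ 0.57459273  1.6258979  -0.14817622] [-1.16847083e-01 -4.96561790e+01 -2.62856162e+01 -2.65730079e-02
 -2.51502939e+00  9.64949504e-01] 25.003854632377625
```

>>> {"fn": "servo_tool", "kwargs": {
  "commands": [
    [[0.003,0,-0.001],[0,0,-1],1],
    [[0.003,0,-0.001],[0,0,-1],1],
    [[0.003,0,-0.001],[0,0,-1],1],
    [[0,0,-0.001],[0,0,-1],1],
    [[0,0,-0.001],[0,0,-0.6],1]
  ]
}}

```text
time: 7.0
tcp_pos: [0.5597, -0.1542, 0.147]
orientation: [-3.135, -0.187, 0.005]
force: [-9.7, 4.6, 11.5]
opening: 0.0576
grasp_force: 25.0
```

```bash
python3 - <<'E'
from h import *
s=robot.observe(); print(s["joints"][5],s["tcp_pos"],s["force"],s["ft_torque"],s["joint_efforts"][5],s["grasp_force"])
E
```

```text
1.10294383541615 [ 0.55968803 -0.154205    0.14695637] [-9.70688126  4.55251942 11.52793915] [0.90766306 1.80417936 0.10539905] -0.30023722909390926 25.001186728477478
```

>>> {"fn": "servo_tool", "kwargs": {
  "commands": [
    [[0,0,0],[0,0,-0.6],1],
    [[0,0,0],[0,0,-0.6],1],
    [[0,0,0],[0,0,0],1]
  ]
}}

```text
time: 7.3
tcp_pos: [0.5597, -0.1542, 0.1468]
orientation: [-3.141, -0.026, 0.005]
force: [-10.0, 3.9, 11.2]
opening: 0.0578
grasp_force: 25.0
```

```bash
python3 - <<'E'
from h import *
s=robot.observe(); print(s["joints"][5],s["tcp_pos"],s["force"],s["ft_torque"],s["joint_efforts"][5],s["grasp_force"])
E
```

```text
1.205839418570488 [ 0.55968195 -0.15416056  0.14684977] [-9.97982093  3.93825062 11.24940686] [0.87364127 1.69960823 0.26800744] 0.9340137988328934 25.00242680311203
```

>>> {"fn": "servo_tool", "kwargs": {
  "commands": [
    [[0,0,0],[0,0,-0.6],1],
    [[0,0,0],[0,0,-0.6],1],
    [[0,0,0],[0,0,0],1]
  ]
}}

```text
time: 7.6
tcp_pos: [0.5611, -0.1543, 0.1468]
orientation: [3.139, -0.136, 0.0]
force: [-1.3, 4.9, 4.0]
opening: 0.0578
grasp_force: 25.0
```

```bash
python3 - <<'E'
from h import *
s=robot.observe(); print(s["joints"][5],s["tcp_pos"],s["force"],s["ft_torque"],s["joint_efforts"][5],s["grasp_force"])
cv2.imwrite("pics/wrist3.png",eyes.camera("wrist")[:,:,::-1])
E
```

```text
1.3091655138176863 [ 0.56107491 -0.15432751  0.14680185] [-1.3343398   4.85700653  4.04066176] [0.87018957 0.20973188 0.62998358] 1.427881009876728 25.00224083662033
```

>>> {"fn": "servo_tool", "kwargs": {
  "commands": [
    [[0,0,0],[0,0,-0.6],1],
    [[0,0,0],[0,0,-0.6],1],
    [[0,0,0],[0,0,-0.6],1],
    [[0,0,0],[0,0,0],1]
  ]
}}

```text
time: 8.05
tcp_pos: [0.5603, -0.1543, 0.1465]
orientation: [-3.118, 0.382, 0.003]
force: [-2.8, 4.7, 3.7]
opening: 0.0574
grasp_force: 25.0
```

```bash
python3 - <<'E'
from h import *
s=robot.observe(); print(s["joints"][5],s["tcp_pos"],s["force"],s["ft_torque"],s["joint_efforts"][5],s["grasp_force"])
cv2.imwrite("pics/wrist4.png",eyes.camera("wrist")[:,:,::-1])
a=cv2.imread("pics/wrist3.png")[230:370,220:420];b=cv2.imread("pics/wrist4.png")[230:370,220:420]
cv2.imwrite("pics/cmp.png",cv2.resize(np.hstack([a,b]),None,fx=2,fy=2))
E
```

```text
1.4658001770519373 [ 0.56028438 -0.1542678   0.14646654] [-2.76549493  4.74205974  3.7153133 ] [0.85782437 0.77997902 0.77904289] 1.3995850458741188 25.00218540430069
```

View pics/cmp.png

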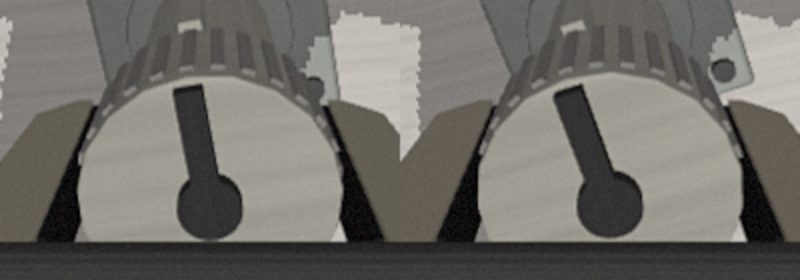

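The cap now stands still while the fingers slip round it. The rib is turning in the gripper frame, staying in line with the light index bar at (190,25) in the left crop. The torque is saturated at about 0.7 N m against 0.12 needed, so the cap has bottomed out. Next I'll check the rib angle in world axes and back off a quarter turn.

```bash
cat >> h.py <<'E'
def rib(boss,tip,z):
    p=eyes.camera_params("wrist"); a,b=onz("wrist",boss,z,p),onz("wrist",tip,z,p); v=b-a
    return a,np.linalg.norm(v),np.degrees(np.arctan2(v[1],v[0]))
E
python3 - <<'E'
from h import *
print(rib((325,332.5),(304,274),.165)); print(robot.observe()["joints"])
E
```

```text
(array([ 0.5616826 , -0.15395197,  0.165     ]), np.float64(0.027370074077830236), np.float64(3.7783691194638878))
[-3.48675989e-01  5.13045025e-01  1.64969308e+00 -1.67718436e-04
  9.80780945e-01  1.46450329e+00]
```

>>> {"fn": "servo_tool", "kwargs": {
  "commands": [
    [[0,0,0.003],[0,0,1],1],
    [[0,0,0.003],[0,0,1],1],
    [[0,0,0.003],[0,0,1],1],
    [[0,0,0.003],[0,0,1],1],
    [[0,0,0.003],[0,0,1],1]
  ]
}}

```text
time: 8.6
tcp_pos: [0.5603, -0.1543, 0.147]
orientation: [-3.125, -0.308, 0.003]
force: [-3.8, 4.1, 5.2]
opening: 0.0575
grasp_force: 25.0
```

>>> {"fn": "servo_tool", "kwargs": {
  "commands": [
    [[0,0,0.003],[0,0,1],1],
    [[0,0,0.003],[0,0,1],1],
    [[0,0,0.003],[0,0,1],1],
    [[0,0,0.003],[0,0,1],1],
    [[0,0,0.003],[0,0,1],1]
  ]
}}

```text
time: 9.1
tcp_pos: [0.5603, -0.1542, 0.1476]
orientation: [-2.984, -0.977, 0.002]
force: [-3.3, 4.8, 4.2]
opening: 0.0577
grasp_force: 25.0
```

>>> {"fn": "servo_tool", "kwargs": {
  "commands": [
    [[0,0,0.003],[0,0,1],1],
    [[0,0,0.003],[0,0,1],1],
    [[0,0,0.003],[0,0,1],1],
    [[0,0,0.003],[0,0,1],1],
    [[0,0,0.003],[0,0,1],1]
  ]
}}

```text
time: 9.6
tcp_pos: [0.5603, -0.1543, 0.1481]
orientation: [-2.702, -1.599, 0.002]
force: [-3.8, 4.4, 4.0]
opening: 0.0577
grasp_force: 25.0
```

>>> {"fn": "servo_tool", "kwargs": {
  "commands": [
    [[0,0,0.003],[0,0,1],1],
    [[0,0,0.003],[0,0,1],1],
    [[0,0,0.003],[0,0,1],1],
    [[0,0,0],[0,0,0],1],
    [[0,0,0],[0,0,0],1]
  ]
}}

```text
time: 10.1
tcp_pos: [0.5602, -0.1542, 0.1484]
orientation: [-2.473, -1.935, 0.001]
force: [-3.2, 5.5, 4.3]
opening: 0.058
grasp_force: 25.0
```

```bash
python3 - <<'E'
from h import *
s=robot.observe(); print(s["joints"][5],s["tcp_pos"],s["force"],s["ft_torque"],s["grasp_force"])
im=eyes.camera("wrist")[:,:,::-1]; cv2.imwrite("pics/wrist5.png",cv2.resize(im[220:360,220:420],None,fx=4,fy=4))
E
```

```text
-0.10604514201767869 [ 0.56024968 -0.1542484   0.14843949] [-3.19264478  5.45155527  4.26914891] [0.78236443 0.50471287 0.1497872 ] 25.000653862953186
```

View pics/wrist5.png

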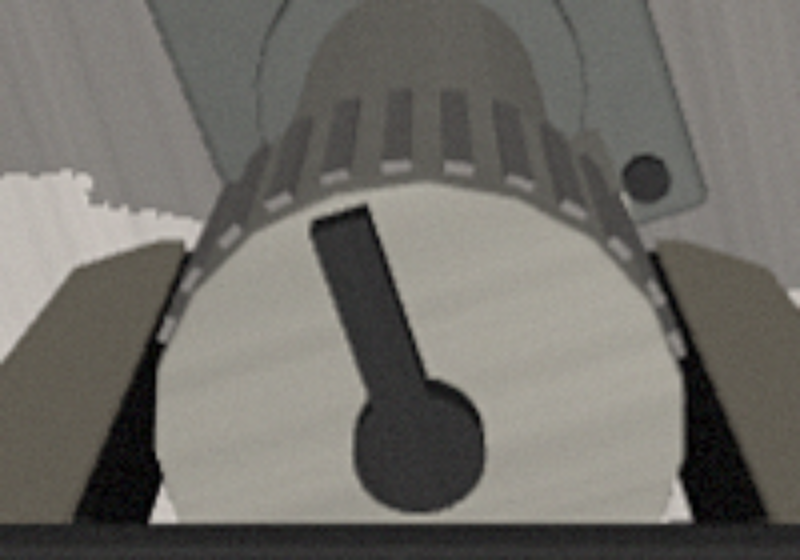

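The cap moved with the gripper: the boss is at (324.8,331.3), the rib tip at (304.5,274.3), and the pose relative to the fingers is unchanged. I'll check the world angle and stillness.

```bash
python3 - <<'E'
from h import *
r=rib((324.8,331.3),(304.5,274.3),.167); print(r)
s=robot.observe(); print(s["dq"],s["grasp_force"])
d=np.radians(r[2]-3.78); print("turn",d)
if abs(d-1.57)<.15 and max(abs(s["dq"]))<.02: print(robot.job_done())
E
```

```text
(array([ 0.5612539, -0.1526583,  0.167    ]), np.float64(0.026609979555383738), np.float64(93.64067514729147))
[0.00026016 0.00036097 0.00075247 0.00157689 0.00079479 0.00198753] 25.000718235969543
turn 1.5683646493852768
the job is handed in; nothing more can be done
None
```

The wide cap was screwed down until it bottomed out, then backed off 1.57 rad (a quarter turn, measured in the wrist camera); the job was handed in with the fingers still holding it at 25 N, and I moved nothing else.

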